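# Fetch the hemmed-in shaft for a run-out check

## Task

The steel shaft at the middle of the gauge tray is needed for a run-out check, but the red screw jack, the white ceramic cylinder and the dark setup block stand around it: first stand all three upright on the blue mat, then lift the shaft out and lay it gently into the two vee rests of the granite bench, its thick middle between the rests and touching neither. Then put each of the three back upright on the very stand in the tray it came from. Do not drop anything and leave the caliper, the jar and the loupe alone.

Things in the scene. Friction and masses are not known exactly. Their poses are not given: they have to be found in the camera images.
- jack_center (a point): machinist's screw jack, loose, upright: red round body, dark knurled collar, small steel cap; 96 mm tall, 0.4 kg; foot 46 mm diameter (lowest 12 mm), above it a straight 32 mm round from 12 to 76 mm up, then a thin screw and a 26 mm cap. Point: on its axis, half-way up (48 mm above its foot); z is its upward axis
- cylinder_center (a point): white ceramic master cylinder, loose, standing upright: 36 mm diameter, 92 mm tall, 0.4 kg, small dark bore on top. The point is on its axis half-way up (46 mm above its foot); z is its upward axis
- block_center (a point): dark steel setup block full of holes, loose, standing on end: 51 mm along its x, 25 mm along its y, 76 mm tall, 0.6 kg. The point is its centre, half-way up (38 mm above its foot); z is its upward axis
- shaft_center (a point): turned steel shaft, loose, lying level along its own y, 0.4 kg, 160 mm long: thick middle 60 mm long, 26 mm diameter, to grip across; journals either side 18 mm diameter. Point: its centre, on its axis, at first 29 mm above the tray floor. It rests in two wooden vee cradles of the tray, 36 mm wide, rising 28 mm from the tray floor, 46 to 58 mm either side of the tray's middle
- tray: wooden gauge tray, green felt, fixed, 200 mm along x, 240 mm along y, floor 8 mm and rim 16 mm above the table. Origin: centre of its underside. Three identical flat round black stands, 62 mm diameter, on its floor at (x, y) = (-52, -42), (-52, +42), (+50, 0) mm; shaft along y at x = 0. Which tool stands on which stand differs from start to start
- mat: blue flat mat, fixed, 200 x 200 mm, 3 mm thick, the side area; it lies to the left or to the right of the tray. Origin: centre of its underside
- fixture_seat (a point): run-out bench, fixed: granite base 140 (x) by 260 (y) by 40 mm high, two steel vee rests. Point: where the seated shaft's centre lies, on the vee axis (y), 75 mm above the table, z up. Rests: 40 to 54 mm either side along y, 48 mm wide, tops 78 mm above the table; 90-degree vee, mouth 32 mm. Dial post, top 160 mm above the table, at (x, y) = (0, +115) mm; dial on its far side, out to y = +190. Beside the tray
- caliper: bystander: digital caliper lying beyond the tray, 230 mm long along its y, loose. Origin: under its middle
- jar: bystander: small amber jar with white lid, 48 mm diameter, 45 mm tall, loose. Origin: centre of its underside
- loupe: bystander: black eye loupe with a bright rim, 44 mm diameter, 40 mm tall, loose. Origin: centre of its underside

How it is judged (in metres and radians):
On the way, in this order (a step that is already met when the one before it is completed fails the run):
1. jack, cylinder and block all stand upright on the blue mat, the shaft still in the tray (x of jack_center in the frame of mat between -0.09 and 0.09 m and y of jack_center in the frame of mat between -0.09 and 0.09 m and z of each of jack_center, cylinder_center, block_center in the frame of mat below 0.056 m and angle between each of jack_center, cylinder_center, block_center's own z axis and vertical below 0.12 rad and linear speed of each of jack, cylinder, block below 0.03 m/s and x of cylinder_center in the frame of mat between -0.09 and 0.09 m and y of cylinder_center in the frame of mat between -0.09 and 0.09 m and x of block_center in the frame of mat between -0.09 and 0.09 m and y of block_center in the frame of mat between -0.09 and 0.09 m and distance of shaft_center from where it was at the start of the episode below 0.03 m), for 0.2 s.
2. the shaft lies seated in both vee rests, while the three still stand on the mat (y of shaft_center in the frame of fixture_seat between -0.0095 and 0.0095 m and x of shaft_center in the frame of fixture_seat between -0.004 and 0.004 m and z of shaft_center in the frame of fixture_seat between -0.004 and 0.004 m and angle between the y axis of shaft_center and the y axis of fixture_seat, either way round below 0.06 rad and linear speed of each of shaft, jack, cylinder, block below 0.03 m/s and x of jack_center in the frame of mat between -0.09 and 0.09 m and y of jack_center in the frame of mat between -0.09 and 0.09 m and z of each of jack_center, cylinder_center, block_center in the frame of mat below 0.056 m and angle between each of jack_center, cylinder_center, block_center's own z axis and vertical below 0.12 rad and x of cylinder_center in the frame of mat between -0.09 and 0.09 m and y of cylinder_center in the frame of mat between -0.09 and 0.09 m and x of block_center in the frame of mat between -0.09 and 0.09 m and y of block_center in the frame of mat between -0.09 and 0.09 m), for 0.2 s.
At the end, for the whole second after the job is handed in: The shaft lies seated in both vee rests (axis within 4 mm of the vee axis, 0.06 rad, its middle within 9.5 mm of midway, so that the thick part clears both rests), and the jack, the cylinder and the block stand upright, each within 15 mm of where it stood at the start, all released and at rest (y of shaft_center in the frame of fixture_seat between -0.0095 and 0.0095 m and x of shaft_center in the frame of fixture_seat between -0.004 and 0.004 m and z of shaft_center in the frame of fixture_seat between -0.004 and 0.004 m and angle between the y axis of shaft_center and the y axis of fixture_seat, either way round below 0.06 rad and linear speed of shaft below 0.03 m/s and distance of each of jack_center, cylinder_center, block_center from where it was at the start of the episode below 0.015 m and angle between each of jack_center, cylinder_center, block_center's own z axis and vertical below 0.1 rad and linear speed of each of jack, cylinder, block below 0.02 m/s); the robot touches nothing.
It fails at once if the caliper, the jar or the loupe is moved by more than 25 mm (distance of any of caliper, jar, loupe from where it was at the start of the episode above 0.025 m).
It fails at once if the shaft, the jack, the cylinder or the block is dropped (moves faster than 0.5 m/s while the fingers do not hold it: a fall of 13 mm or more) ((linear speed of jack above 0.5 m/s and contact force between the fingers and jack below 0.05 N) or (linear speed of cylinder above 0.5 m/s and contact force between the fingers and cylinder below 0.05 N) or (linear speed of block above 0.5 m/s and contact force between the fingers and block below 0.05 N) or (linear speed of shaft above 0.5 m/s and contact force between the fingers and shaft below 0.05 N)).
It also fails if it takes over 138 s, if anything falls off the work surface, if the arm or the gripper's body presses on something with over 40 N, if the wrist force passes 120 N, or if a joint passes its speed limit or range.

## Robot

A 6-joint arm with a two-finger parallel gripper is mounted at the origin on the work surface. World frame = base frame: x ahead of the robot, y to its left, z up, the work surface at z = 0. Lengths are in mm, angles in rad, forces in N, time in s.
With the tool pointing down it reaches from about 225 to 875 mm from the base axis. Payload 3.4 kg.
Tool frame: the origin (TCP) lies at the very end of the fingers, on their centre line; the grasp point (between the pads) lies manip.grasp_offset behind it (manip.grasp_offset is the distance from the TCP to the grasp point, in mm); z points along the fingers, y is the line along which they close (so a half turn about z gives the same grasp; the last joint's range is limited). The gripper opens to 85 mm and grips with 20 to 120 N. Pads are 22 mm wide; open, the fingers measure 114 mm over their backs; the gripper's body (76 mm by 85 mm) begins 54 mm behind the grasp point. The pads swing forward as they close: fully open they stand 13 mm farther back than shut.
Start: joints at [1.117, 0.276, 1.505, -0, 1.361, -0.121], TCP at [187.865, 543.479, 231.328] pointing down, gripper open.
Joint ranges: [-2.89, 2.89], [-0.75, 2.08], [0.22, 2.7], [-1.18, 4.32], [0.11, 2.71], [-2.7, 2.7]. Speed limits (rad/s): [2.57, 2.57, 3.14, 3.14, 3.14, 3.14].

## Interface

Orientations are given as [roll, pitch, yaw] about the fixed x, y, z axes, in that order (R = Rz(yaw) Ry(pitch) Rx(roll)).
In Python, from station import manip, optics gives the robot as it stands.
- The arm moves only by the tool play_rows, never from a script. Its argument "rows" is a list of rows, each a list of 5 numbers: the shift along the tool's x, y, z as a fraction of full scale, then the turn about the tool's z as a fraction of full scale, then the opening, from 0 (shut) to 1 (fully open). A call has 1 to 5 rows; each row is the pose to reach, as a shift and turn from the pose commanded when the call began, along the tool's axes at that moment, turning the shorter way round; what a row does not reach only later rows make up. Full scale, the value 1, is 150 mm for a shift and pi rad for a turn. A row lasts 1/8 s, in which the tool goes at most 62.5 mm and 10.7 degrees, less where a joint would pass 70% of its speed; a pose out of reach is approached as far as the arm can. A call with a number of a shift or a turn outside -1 to 1 is refused whole. A call with a gripper value outside its range is refused whole. The fingers move at their own pace and stop on an object; the grip force is fixed at half the most. Time passes only in rows, so rows that repeat a pose let the fingers close. It gives the time, the measured TCP pose, the force, the opening and the grip force at its end, in the units of the state.
- manip.state(): the state, without advancing time (a new reading comes with each control period).
- optics.snapshot(name): name is "scene" or "side" or "wrist"; returns a dict with "frame" (384x512x3 uint8, blue, green, red), "range_z" (384x512 float32, mm along the optical axis (not along the pixel's ray), 0 where there is no reading), "fx", "fy", "cx", "cy" (pixels), "extrinsics" (4x4, takes a point from camera to world coordinates); the wrist camera has in their place "hand_eye" (4x4, takes a point from camera to tool coordinates, whose origin is the TCP and whose axes are the flange's). Camera axes: x right, y up, looking along -z (the intrinsics and any distortion apply to the point x, -y, -z); pixel columns grow to the right and rows downward; lengths in mm; the calibration is good to about 2 mm. The wrist camera is an equidistant fisheye: a pixel r from the principal point sees the ray r / f radians off the axis. A picture is of the moment at which its call begins: read the wrist's pose just before it.
- manip.finish_job(): hands the job in; it is judged then, once.
The state is a dict: "time_s": time; "joints": joint angles; "qvel": joint speeds; "joint_efforts": joint torques, N m; "tcp_pos": TCP position; "tcp_rot": TCP orientation; "ft_force": force on the tool from outside, world axes, zero at the start; "torque": the same for the moment, N m; "grip_width": finger opening in mm; "gripper_force": force on a finger pad.
Only numpy, scipy, OpenCV 4.12 (cv2) and the standard library are available. Lean on these libraries where they do the work, as an engineer would, in place of code of your own. Each camera call takes 0.05 s, during which the arm holds its last target. There are 200 camera calls.

## Working session

There is one attempt and no reset: what is moved stays moved. The work goes in short steps, Python scripts to look and compute and a tool call to move; the robot and the scene stay as the last step left them, time stands still between calls to the robot, and variables do not carry over. Pictures are saved under pics/ and viewed, at most 14 in all, crops included, and the job is handed in when it is done.

Besides the shell and the picture viewer there is one more tool, called after "Call:" as name([rows], argument=value, ...), one row to a line, values as JSON. play_rows: Moves the arm, as the interface text tells. Its arguments: {"type":"object","properties":{"rows":{"type":"array","items":{"type":"array","items":{"type":"number","minimum":-1,"maximum":1}}}},"required":["rows"]}

```bash
mkdir -p pics; ls
python3 - <<'E'
from station import manip, optics
import cv2, numpy as np
print(manip.state(), manip.grasp_offset)
for n in("scene","side","wrist"):
    s=optics.snapshot(n); cv2.imwrite(f"pics/{n}0.png",s["frame"]); np.save(f"pics/{n}0.npy",s,allow_pickle=True)
    print(n,s["fx"],s["fy"],s["cx"],s["cy"],[k for k in s],np.round(s.get("extrinsics",s.get("hand_eye")),3).tolist())
a=[cv2.imread(f"pics/{n}0.png") for n in("scene","side")]
E
```

```text
pics
{'time_s': 0.0, 'joints': array([ 1.11700267e+00,  2.76617794e-01,  1.50614610e+00,  1.13910759e-05,
        1.36069423e+00, -1.20990152e-01]), 'qvel': array([ 0.00017974,  0.00145652, -0.00056611,  0.00101873, -0.00060976,
        0.00041919]), 'joint_efforts': array([-5.36069147e-04, -4.16784096e+01, -2.45801371e+01, -3.15469160e-04,
        1.11698429e-02,  2.07694129e-06]), 'tcp_pos': array([187.61059672, 542.97085527, 230.42154537]), 'tcp_rot': array([-3.13974217e+00, -2.36207730e-04,  2.80878654e+00]), 'ft_force': array([-0.00413886, -0.09776472, -0.8661631 ]), 'torque': array([ 0.03533815, -0.00342099, -0.06297261]), 'gripper_force': 0.0, 'grip_width': 85.70608892412388} 18.700000000000003
scene 368.87439542548435 368.87439542548435 254.90291909031293 189.78956152037136 ['frame', 'range_z', 'fx', 'fy', 'cx', 'cy', 'extrinsics'] [[0.563, -0.442, 0.698, 1174.157], [0.826, 0.309, -0.471, -411.225], [-0.007, 0.842, 0.539, 538.661], [0.0, 0.0, 0.0, 1.0]]
side 362.66177953069405 362.66177953069405 252.12518301198264 192.77449620231567 ['frame', 'range_z', 'fx', 'fy', 'cx', 'cy', 'extrinsics'] [[0.673, 0.507, -0.539, 99.394], [-0.74, 0.468, -0.484, -440.307], [0.007, 0.724, 0.69, 700.491], [0.0, 0.0, 0.0, 1.0]]
wrist 297.3186396354542 297.3186396354542 255.2728249332574 191.85011121833182 ['frame', 'range_z', 'fx', 'fy', 'cx', 'cy', 'hand_eye'] [[-0.001, 0.945, 0.328, 85.676], [1.0, 0.001, -0.0, -1.036], [-0.0, 0.328, -0.945, -142.309], [0.0, 0.0, 0.0, 1.0]]
```

View pics/scene0.png

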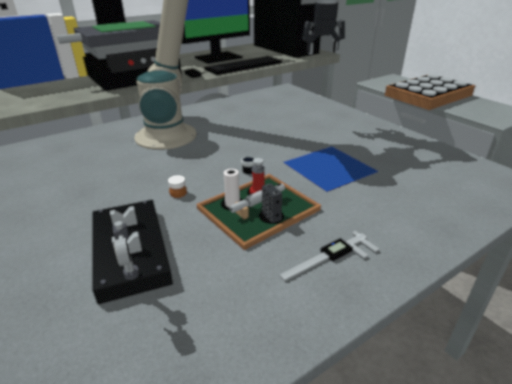

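View pics/side0.png

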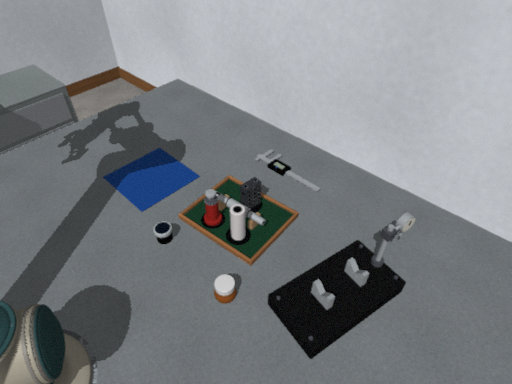

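The scene view shows the tray at about (258,205) with cylinder (232,187), jack (258,177), block (272,205). The mat is at (330,167), the bench at (130,248), the jar at (177,186), the loupe at (248,165) and the caliper at (330,255). The side view shows the same layout, with the dial post at (385,245).

```bash
cat > h.py <<'E'
import numpy as np, cv2
from scipy.spatial.transform import Rotation as R
def cloud(s,T=None):
    """world points HxWx3; T = tool pose matrix for wrist"""
    z=s["range_z"].astype(float); h,w=z.shape; v,u=np.mgrid[:h,:w]
    a=(u-s["cx"])/s["fx"]; b=(v-s["cy"])/s["fy"]
    if "hand_eye" in s:
        r=np.hypot(a,b); k=np.where(r>1e-6,np.tan(r)/np.maximum(r,1e-6),1); a,b=a*k,b*k; E=T@s["hand_eye"]
    else: E=s["extrinsics"]
    P=np.stack([a*z,-b*z,-z],-1)@E[:3,:3].T+E[:3,3]
    P[z<=0]=np.nan
    return P
def tool(st):
    T=np.eye(4);T[:3,:3]=R.from_euler("xyz",st["tcp_rot"]).as_matrix();T[:3,3]=st["tcp_pos"];return T
def masks(s):
    hsv=cv2.cvtColor(s["frame"],cv2.COLOR_BGR2HSV).astype(int); H,S,V=hsv[...,0],hsv[...,1],hsv[...,2]
    return dict(blue=(H>105)&(H<130)&(S>150),orange=(H>5)&(H<20)&(S>110),red=((H<5)|(H>172))&(S>130),white=(S<45)&(V>140),dark=V<70,grey=(S<60)&(V>60),green=(H>40)&(H<90)&(S>80))
def rect(p): 
    c,wh,a=cv2.minAreaRect(p[:,:2].astype(np.float32)); return np.round(c,1),np.round(wh,1),round(a,1)
def near(P,c,r): return np.hypot(P[...,0]-c[0],P[...,1]-c[1])<r
E
python3 - <<'E'
from h import *
for n in("scene","side"):
    s=np.load(f"pics/{n}0.npy",allow_pickle=True).item(); P=cloud(s); M=masks(s); Z=P[...,2]
    print(n)
    def big(m):
        k,l,st,_=cv2.connectedComponentsWithStats(m.astype(np.uint8)); return l==1+np.argmax(st[1:,4])
    mat=big(M["blue"]&(Z<20)&(Z>-15)); print("mat",rect(P[mat]),Z[mat].mean())
    o=M["orange"]&(Z>0)&(Z<30)&(np.abs(P[...,1])<300); o=big(cv2.dilate(o.astype(np.uint8),np.ones((3,3))))&o
    t=rect(P[o]); print("tray",t,np.median(Z[o]))
    b=big(M["dark"]&(Z>30)&(Z<50)&(P[...,1]<-50)); print("bench",rect(P[b]),np.median(Z[b]))
    bc=rect(P[b])[0]
    v=near(P,bc,75)&(Z>55)&(Z<90)
    k,l,st,_=cv2.connectedComponentsWithStats(v.astype(np.uint8))
    for i in range(1,k):
        if st[i,4]>15: print(" vee",rect(P[l==i]),Z[l==i].max())
    up=near(P,t[0],120)&(Z>40)
    for c in("red","white","dark","grey"):
        m=big(up&M[c]); q=P[m]; print(c,m.sum(),"med",np.median(q,0).round(1),"min",q.min(0).round(1),"max",q.max(0).round(1))
    for c in ("white","dark","orange"):
        m=M[c]&(Z>25)&(Z<60)&~near(P,t[0],150)&~near(P,bc,160)&(P[...,0]>200)&(P[...,0]<900); 
        if m.sum()>5: print("by",c,m.sum(),np.median(P[m],0).round(1))
E
```

```text
scene
mat (array([498. , 310.2]), array([196.8, 198.7]), 89.6) 2.3921733619046335
tray (array([556.3,  13.3]), array([196.9, 237.4]), 4.0) 12.79131414695496
bench (array([ 526.6, -298.4]), array([137.3, 259. ]), 75.8) 38.86639941587799
 vee (array([ 478.3, -288.6]), array([48.4, 19.1]), 78.9) 79.23082206682784
 vee (array([ 572.4, -298.7]), array([23.2, 16.3]), 78.6) 78.42128288525123
 vee (array([ 564.9, -332.1]), array([ 4.1, 14.4]), 70.1) 77.88081673259836
red 110 med [511.   45.5  55.4] min [495.3  37.6  40.3] max [515.7  62.2  70.9]
white 329 med [516.2 -39.   77. ] min [486.4 -49.2  40.4] max [525.3 -13.5 100.9]
dark 388 med [618.5   9.5  68.8] min [579.4   3.4  40.2] max [630.4  31.9  85.5]
grey 380 med [516.2 -37.   76.7] min [486.4 -49.2  40.4] max [525.3 -13.1 101.7]
by white 443 [ 307.4 1089.6   31.2]
by dark 22 [380.9  99.9  39.8]
side
mat (array([496. , 311.8]), array([201.9, 198.3]), 88.3) 4.148554542871994
tray (array([552.5,  13.2]), array([199.2, 239.6]), 3.9) 15.654047324076146
bench (array([ 524.3, -300.5]), array([141.2, 260.7]), 76.2) 41.42125620641798
 vee (array([ 570.5, -311.5]), array([48.9, 17. ]), 77.1) 82.23816010494056
 vee (array([ 479.1, -289.7]), array([48.1, 15.9]), 76.3) 82.80464186285849
red 114 med [489.6  41.4  58. ] min [482.4  36.2  40.3] max [505.7  61.8  75.4]
white 343 med [495.6 -37.   75.9] min [486.9 -49.8  40.4] max [554.5  43.  103.8]
dark 366 med [595.4   8.1  72.3] min [576.8   2.7  40.1] max [630.2  32.6  87.5]
grey 802 med [503.2 -26.5  72.2] min [483.8 -66.9  40. ] max [566.7  93.8 108.1]
by white 402 [ 368.3 -119.7   45.5]
by dark 116 [379.2  98.8  41.5]
```

Call:
play_rows([
  [-0.76,-0.603,0,0,0.7],
  [-0.76,-0.603,0,0,0.7],
  [-0.76,-0.603,0,0,0.7],
])

```text
time_s: 0.52
tcp_pos: [267.0, 417.9, 231.0]
tcp_rot: [-3.14, 0.001, 2.806]
ft_force: [0.5, 0.4, 1.0]
grip_width: 59.3
gripper_force: 0.0
```

Call:
play_rows([
  [-0.76,-0.603,0,0,0.7],
  [-0.76,-0.603,0,0,0.7],
  [-0.76,-0.603,0,0,0.7],
])

```text
time_s: 0.9
tcp_pos: [345.4, 295.3, 231.2]
tcp_rot: [-3.141, 0.001, 2.805]
ft_force: [-0.2, 0.7, 0.2]
grip_width: 59.8
gripper_force: 0.0
```

Call:
play_rows([
  [-0.76,-0.603,0,0,0.7],
  [-0.76,-0.603,0,0,0.7],
  [-0.76,-0.603,0,0,0.7],
])

```text
time_s: 1.27
tcp_pos: [423.9, 172.5, 231.1]
tcp_rot: [-3.141, 0.001, 2.805]
ft_force: [0.2, 1.2, -0.1]
grip_width: 60.0
gripper_force: 0.0
```

Call:
play_rows([
  [-0.76,-0.603,0,-0.129,0.7],
  [-0.76,-0.603,0,-0.129,0.7],
  [-0.76,-0.603,0,-0.129,0.7],
  [-0.76,-0.603,0,-0.129,0.7],
  [-0.76,-0.603,0,-0.129,0.7],
])

```text
time_s: 1.9
tcp_pos: [500.0, 52.9, 230.9]
tcp_rot: [3.141, -0.001, -3.07]
ft_force: [-0.7, 0.6, 0.5]
grip_width: 59.5
gripper_force: 0.0
```

```bash
cat >> h.py <<'E'
def plan(st,x,y,z,yawdeg=None):
    """shift/turn fractions from the measured pose to a target"""
    T=tool(st); d=T[:3,:3].T@(np.array([x,y,z])-T[:3,3])/150
    yaw=np.degrees(st["tcp_rot"][2]); t=0 if yawdeg is None else -((yawdeg-yaw+180)%360-180)/180
    return np.round([*d,t],4)
E
python3 - <<'E'
from h import *
from station import manip,optics
st=manip.state(); s=optics.snapshot("wrist"); cv2.imwrite("pics/w1.png",s["frame"]); np.save("pics/w1.npy",s,allow_pickle=True)
print(st["tcp_pos"],np.degrees(st["tcp_rot"]),st["joints"],st["ft_force"],st["grip_width"],st["time_s"])
P=cloud(s,tool(st)); M=masks(s); Z=P[...,2]
def big(m):
    k,l,c,_=cv2.connectedComponentsWithStats(m.astype(np.uint8)); return l==1+np.argmax(c[1:,4])
o=big(cv2.dilate((M["orange"]&(Z<40)).astype(np.uint8),np.ones((3,3))))&M["orange"]; print("tray",rect(P[o]),np.median(Z[o]))
for nm,c,zlo in(("jack",(500,51),98),("cyl",(505,-32),95),("block",(604,17),78)):
    m=near(P,c,38)&(Z>zlo)&(Z<120); print(nm,m.sum(),rect(P[m]) if m.sum()>4 else 0,np.median(Z[m]))
m=near(P,(554,13),85)&(Z>30)&(Z<56); print("shaft",rect(P[m]),Z[m].max())
g=M["green"]&(Z<20); print("floor",np.median(Z[g]))
E
```

```text
[499.97346729  52.92136112 230.94340791] [ 1.79950685e+02 -7.54801435e-02 -1.75894314e+02] [-3.35480462e-02  1.67785157e-01  1.65176510e+00  7.40140363e-04
  1.32344294e+00 -1.67618326e+00] [-0.71546781  0.60633744  0.47217417] 59.542955771988694 1.9
tray (array([552.,  15.]), array([198.9, 237.6]), 3.9) nan
jack 556 (array([496.8,  53. ]), array([24.6, 24.8]), 3.7) 103.51770542630035
cyl 922 (array([502.3, -30. ]), array([34.4, 34.1]), 4.6) 99.6491853785628
block 836 (array([602. ,  18.4]), array([26.3, 50.8]), 84.9) 83.85016061844388
shaft (array([535.4,  14. ]), array([104.4, 160.1]), 1.9) 55.942443549372854
floor 7.875191834140821
```

View pics/w1.png

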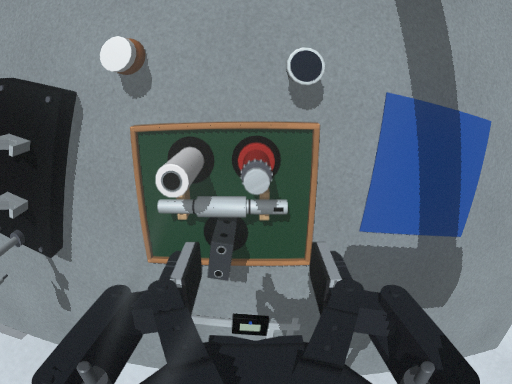

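The wrist view shows the jack cap at (257,178), cylinder top at (173,180), block top at (220,262), shaft at (222,207) and the fingers clear of everything. Next I grasp the jack.

Call:
play_rows([
  [0.013,0,0.5,0,0.7],
  [0.013,0,0.8,0,0.7],
  [0.013,0,0.8,0,0.7],
])

```text
time_s: 2.33
tcp_pos: [494.1, 53.6, 108.1]
tcp_rot: [3.14, -0.01, -3.068]
ft_force: [-1.2, -0.7, 1.8]
grip_width: 59.8
gripper_force: 0.0
```

Call:
play_rows([
  [0,0,0.2,0,0.7],
  [0,0,0.42,0,0.7],
  [0,0,0.42,0,0.7],
])

```text
time_s: 2.7
tcp_pos: [498.5, 53.1, 48.9]
tcp_rot: [3.141, -0.001, -3.068]
ft_force: [0.4, 0.5, 0.2]
grip_width: 59.6
gripper_force: 0.0
```

Call:
play_rows([
  [0,0,0,0,0.4],
  [0,0,0,0,0.2],
  [0,0,0,0,0.1],
  [0,0,0,0,0],
  [0,0,0,0,0],
])

```text
time_s: 3.32
tcp_pos: [500.7, 52.9, 50.7]
tcp_rot: [3.141, 0.005, -3.07]
ft_force: [-0.4, 2.0, 6.7]
grip_width: 30.7
gripper_force: 58.8
```

Call:
play_rows([
  [0,0,-0.1,0,0],
  [0,0,-0.25,0,0],
  [0,0,-0.45,0,0],
  [0,0,-0.45,0,0],
  [0,0,-0.45,0,0],
])

```text
time_s: 3.95
tcp_pos: [497.9, 52.4, 115.2]
tcp_rot: [3.141, -0.001, -3.069]
ft_force: [-0.7, -0.0, -3.9]
grip_width: 30.5
gripper_force: 60.0
```

Call:
play_rows([
  [0.015,0.15,0,0,0],
  [0.04,0.4,0,0,0],
  [0.07,0.7,0,0,0],
  [0.096,1,0,0,0],
])

```text
time_s: 4.45
tcp_pos: [472.1, 201.8, 114.1]
tcp_rot: [-3.141, -0.003, -3.07]
ft_force: [0.6, 0.0, -2.9]
grip_width: 30.7
gripper_force: 60.1
```

Call:
play_rows([
  [0.03,0.3,0,0,0],
  [0.06,0.65,0,0,0],
  [0.085,0.9,0,0,0],
  [0.096,1,0,0,0],
  [0.096,1,0,0,0],
])

```text
time_s: 5.08
tcp_pos: [447.5, 349.4, 114.5]
tcp_rot: [-3.14, -0.002, -3.067]
ft_force: [0.0, -1.0, -3.4]
grip_width: 30.9
gripper_force: 60.2
```

Call:
play_rows([
  [0,0,0.2,0,0],
  [0,0,0.36,0,0],
  [0,0,0.43,0,0],
  [0,0,0.45,0,0],
  [0,0,0.45,0,0],
])

```text
time_s: 5.7
tcp_pos: [448.9, 349.4, 48.9]
tcp_rot: [3.141, 0.001, -3.07]
ft_force: [0.0, -0.6, -3.4]
grip_width: 30.6
gripper_force: 60.5
```

Call:
play_rows([
  [0,0,0.01,0,0],
  [0,0,0.015,0,0],
  [0,0,0.02,0,0],
  [0,0,0.02,0,0],
])

```text
time_s: 6.2
tcp_pos: [448.4, 349.8, 45.8]
tcp_rot: [3.141, 0.001, -3.069]
ft_force: [-0.2, -0.6, -0.7]
grip_width: 30.6
gripper_force: 60.9
```

Call:
play_rows([
  [0,0,0.005,0,0],
  [0,0,0.008,0,0],
  [0,0,0.008,0,0],
])

```text
time_s: 6.58
tcp_pos: [448.5, 349.8, 45.7]
tcp_rot: [3.141, 0.001, -3.069]
ft_force: [-2.2, -1.5, 7.7]
grip_width: 30.3
gripper_force: 61.6
```

Call:
play_rows([
  [0,0,0,0,0.3],
  [0,0,0,0,0.5],
  [0,0,0,0,0.7],
  [0,0,0,0,0.7],
])

```text
time_s: 7.08
tcp_pos: [448.3, 349.6, 44.0]
tcp_rot: [3.141, 0.0, -3.069]
ft_force: [0.5, -0.4, -0.4]
grip_width: 59.9
gripper_force: 0.0
```

Call:
play_rows([
  [0,0,-0.1,0,0.7],
  [0,0,-0.4,0,0.7],
  [0,0,-0.8,0,0.7],
  [0,0,-0.8,0,0.7],
])

```text
time_s: 7.58
tcp_pos: [451.6, 351.6, 170.5]
tcp_rot: [3.136, 0.011, -3.069]
ft_force: [-0.2, 0.1, -0.6]
grip_width: 59.9
gripper_force: 0.0
```

Run:
```python
from h import *
from station import manip,optics
st=manip.state(); s=optics.snapshot("wrist"); cv2.imwrite("pics/w2.png",s["frame"])
P=cloud(s,tool(st)); M=masks(s); Z=P[...,2]
print(st["tcp_pos"],st["ft_force"])
m=near(P,(449,350),38)&(Z>90)&(Z<115); print(rect(P[m]),np.median(Z[m]))
b=M["blue"]&(Z<20); print("mat z",np.median(Z[b]))
b=M["red"]&near(P,(449,350),38)
print("to cyl",plan(st,503.2,-31,150,184),"block",plan(st,602.6,18,150,175))
```

```text
[451.61823578 351.63275719 170.46911761] [-0.22086177  0.06909111 -0.60130942]
(array([444.7, 350. ]), array([25.1, 24.8]), 4.8) 98.4410090191569
mat z 2.645952607761103
to cyl [-1.5660e-01 -2.5699e+00  1.2330e-01  9.0000e-04] block [-0.8412 -2.2921  0.1327  0.0509]
```

Call:
play_rows([
  [-0.052,-0.857,0,0,0.7],
  [-0.052,-0.857,0,0,0.7],
  [-0.052,-0.857,0,0,0.7],
])

```text
time_s: 8.0
tcp_pos: [464.4, 218.2, 163.0]
tcp_rot: [-3.14, -0.003, -3.074]
ft_force: [0.0, 0.2, 0.6]
grip_width: 59.8
gripper_force: 0.0
```

Call:
play_rows([
  [-0.052,-0.857,0,0,0.7],
  [-0.052,-0.857,0,0,0.7],
  [-0.052,-0.857,0,0,0.7],
])

```text
time_s: 8.38
tcp_pos: [482.4, 91.6, 163.3]
tcp_rot: [-3.141, -0.002, -3.074]
ft_force: [-0.5, 0.9, -0.2]
grip_width: 59.7
gripper_force: 0.0
```

Call:
play_rows([
  [-0.052,-0.857,0,0,0.7],
  [-0.052,-0.857,0,0,0.7],
  [-0.052,-0.857,0,0,0.7],
  [-0.052,-0.857,0,0,0.7],
])

```text
time_s: 8.88
tcp_pos: [499.2, -32.1, 163.4]
tcp_rot: [3.14, -0.001, -3.069]
ft_force: [-0.5, -0.0, -0.3]
grip_width: 59.8
gripper_force: 0.0
```

Run:
```python
from h import *
from station import manip,optics
st=manip.state(); s=optics.snapshot("wrist")
P=cloud(s,tool(st)); M=masks(s); Z=P[...,2]
print(st["tcp_pos"],st["tcp_rot"])
for nm,c,zlo in(("cyl",(505,-32),95),("block",(604,17),78)):
    m=near(P,c,38)&(Z>zlo)&(Z<110); print(nm,m.sum(),rect(P[m]) if m.sum()>4 else 0,np.median(Z[m]))
```

```text
[499.19797999 -32.05331194 163.44492702] [ 3.13966607e+00 -1.40504549e-03 -3.06937012e+00]
cyl 1624 (array([503.1, -30.5]), array([35.9, 34.3]), 2.7) 99.64521819146516
block 1070 (array([602. ,  17.9]), array([26.2, 52.1]), 85.4) 83.81394768454345
```

Call:
play_rows([
  [-0.027,0.008,0,0,0.7],
  [-0.027,0.008,0.35,0,0.7],
  [-0.027,0.008,0.7,0,0.7],
  [-0.027,0.008,0.787,0,0.7],
  [-0.027,0.008,0.787,0,0.7],
])

```text
time_s: 9.55
tcp_pos: [503.7, -31.1, 46.0]
tcp_rot: [3.141, -0.001, -3.068]
ft_force: [0.7, -0.0, 0.5]
grip_width: 59.9
gripper_force: 0.0
```

Call:
play_rows([
  [0,0,0,0,0.4],
  [0,0,0,0,0.2],
  [0,0,0,0,0.1],
  [0,0,0,0,0],
  [0,0,0,0,0],
])

```text
time_s: 10.18
tcp_pos: [505.2, -31.7, 48.0]
tcp_rot: [-3.141, 0.005, -3.07]
ft_force: [-0.4, 3.0, 6.6]
grip_width: 35.4
gripper_force: 59.1
```

Call:
play_rows([
  [0,0,-0.1,0,0],
  [0,0,-0.3,0,0],
  [0,0,-0.6,0,0],
  [0,0,-0.8,0,0],
  [0,0,-0.8,0,0],
])

```text
time_s: 10.8
tcp_pos: [505.0, -32.5, 168.3]
tcp_rot: [-3.14, 0.006, -3.069]
ft_force: [0.0, -0.6, -4.8]
grip_width: 35.3
gripper_force: 60.0
```

Call:
play_rows([
  [0.015,0.15,0,0,0],
  [0.04,0.4,0,0,0],
  [0.07,0.7,0,0,0],
  [0.1,1,0,0,0],
])

```text
time_s: 11.3
tcp_pos: [475.9, 117.4, 163.9]
tcp_rot: [-3.141, -0.004, -3.07]
ft_force: [0.6, -0.0, -2.9]
grip_width: 35.1
gripper_force: 60.2
```

Call:
play_rows([
  [0.03,0.3,0,0,0],
  [0.06,0.65,0,0,0],
  [0.085,0.9,0,0,0],
  [0.1,1,0,0,0],
  [0.1,1,0,0,0],
])

```text
time_s: 11.92
tcp_pos: [450.8, 265.0, 164.6]
tcp_rot: [-3.14, -0.002, -3.067]
ft_force: [0.4, -0.5, -3.3]
grip_width: 34.5
gripper_force: 60.3
```

Call:
play_rows([
  [0,0,0.3,0,0],
  [0,0,0.6,0,0],
  [0,0,0.76,0,0],
  [0,0,0.8,0,0],
  [0,0,0.8,0,0],
])

```text
time_s: 12.55
tcp_pos: [452.4, 264.3, 46.2]
tcp_rot: [-3.141, 0.0, -3.07]
ft_force: [-0.3, 0.2, -3.0]
grip_width: 35.3
gripper_force: 60.4
```

Call:
play_rows([
  [0,0,0.01,0,0],
  [0,0,0.02,0,0],
  [0,0,0.025,0,0],
  [0,0,0.025,0,0],
])

```text
time_s: 13.05
tcp_pos: [452.3, 265.4, 43.1]
tcp_rot: [3.141, 0.001, -3.069]
ft_force: [-1.1, -0.4, 2.5]
grip_width: 34.7
gripper_force: 60.9
```

Call:
play_rows([
  [0,0,0.004,0,0],
  [0,0,0.004,0,0.3],
  [0,0,0.004,0,0.5],
  [0,0,0.004,0,0.7],
  [0,0,0.004,0,0.7],
])

```text
time_s: 13.68
tcp_pos: [451.9, 265.2, 41.6]
tcp_rot: [3.141, 0.0, -3.069]
ft_force: [0.2, 0.5, -0.3]
grip_width: 59.8
gripper_force: 0.0
```

Call:
play_rows([
  [0,0,-0.1,0,0.7],
  [0,0,-0.4,0,0.7],
  [0,0,-0.8,0,0.7],
  [0,0,-0.8,0,0.7],
])

```text
time_s: 14.18
tcp_pos: [455.4, 266.7, 167.7]
tcp_rot: [3.138, 0.012, -3.069]
ft_force: [0.0, 0.8, -1.2]
grip_width: 60.0
gripper_force: 0.0
```

Run:
```python
from h import *
from station import manip,optics
st=manip.state(); s=optics.snapshot("wrist"); cv2.imwrite("pics/w3.png",s["frame"])
P=cloud(s,tool(st)); M=masks(s); Z=P[...,2]
print(st["tcp_pos"],st["tcp_rot"])
for nm,c,zlo in(("cyl",(452,266),88),("jack",(446,350),92)):
    m=near(P,c,38)&(Z>zlo)&(Z<110); print(nm,m.sum(),rect(P[m]) if m.sum()>4 else 0,np.median(Z[m]))
print("block",plan(st,602.5,18,163,175))
```

```text
[455.37866808 266.71575322 167.67395332] [ 3.13751204  0.01179702 -3.06906619]
cyl 1592 (array([449.4, 266.3]), array([34.6, 35.1]), 3.3) 94.61018091449122
jack 761 (array([444.9, 349.4]), array([24.8, 25.3]), 0.3) 98.56847743555318
block [-0.8577 -1.725   0.0342  0.0509]
```

View pics/w3.png

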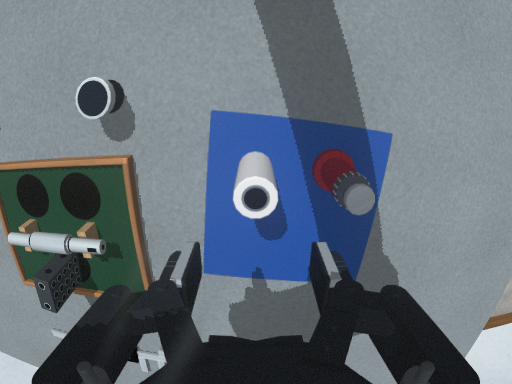

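The wrist view shows the cylinder (257,195) and the jack (357,195) standing on the mat; the block is at (60,283) in the tray. Next is the block.

Call:
play_rows([
  [-0.44,-0.8625,0,0,0.7],
  [-0.44,-0.8625,0,0,0.7],
  [-0.44,-0.8625,0,0,0.7],
])

```text
time_s: 14.6
tcp_pos: [527.7, 138.1, 160.5]
tcp_rot: [-3.141, -0.002, -3.072]
ft_force: [-0.0, 0.8, 0.1]
grip_width: 59.8
gripper_force: 0.0
```

Call:
play_rows([
  [-0.44,-0.8625,0,0.051,0.7],
  [-0.44,-0.8625,0,0.051,0.7],
  [-0.44,-0.8625,0,0.051,0.7],
  [-0.44,-0.8625,0,0.051,0.7],
  [-0.44,-0.8625,0,0.051,0.7],
])

```text
time_s: 15.22
tcp_pos: [600.7, 18.4, 161.2]
tcp_rot: [3.14, -0.002, 3.055]
ft_force: [-0.2, 0.4, -1.1]
grip_width: 60.0
gripper_force: 0.0
```

Run:
```python
from h import *
from station import manip,optics
st=manip.state(); s=optics.snapshot("wrist")
P=cloud(s,tool(st)); M=masks(s); Z=P[...,2]
print(st["tcp_pos"],np.degrees(st["tcp_rot"]))
for nm,c,zlo in(("block",(602,18),78),):
    m=near(P,c,38)&(Z>zlo)&(Z<100); r=rect(P[m]);print(nm,m.sum(),r,np.median(Z[m]))
print("block",plan(st,*r[0],32,175))
```

```text
[600.69507379  18.38408574 161.16772   ] [ 1.79928580e+02 -1.42808749e-01  1.75033816e+02]
block 1950 (array([601.9,  18.8]), array([25.5, 51.5]), 84.4) 83.79819356972202
block [-9.900e-03  2.400e-03  8.611e-01  2.000e-04]
```

Call:
play_rows([
  [-0.01,0.002,0.3,0,0.7],
  [-0.01,0.002,0.6,0,0.7],
  [-0.01,0.002,0.8,0,0.7],
  [-0.01,0.002,0.84,0,0.7],
  [-0.01,0.002,0.84,0,0.7],
])

```text
time_s: 15.9
tcp_pos: [603.8, 17.8, 36.3]
tcp_rot: [3.141, 0.001, 3.055]
ft_force: [-0.1, -0.4, 1.6]
grip_width: 59.6
gripper_force: 0.0
```

Call:
play_rows([
  [0,0,0,0,0.4],
  [0,0,0,0,0.2],
  [0,0,0,0,0.1],
  [0,0,0,0,0],
  [0,0,0,0,0],
])

```text
time_s: 16.52
tcp_pos: [604.9, 17.3, 37.3]
tcp_rot: [3.14, 0.003, 3.053]
ft_force: [-0.4, 2.0, 7.0]
grip_width: 24.8
gripper_force: 59.0
```

Call:
play_rows([
  [0,0,-0.1,0,0],
  [0,0,-0.3,0,0],
  [0,0,-0.6,0,0],
  [0,0,-0.8,0,0],
  [0,0,-0.8,0,0],
])

```text
time_s: 17.15
tcp_pos: [605.1, 16.4, 158.1]
tcp_rot: [-3.141, 0.005, 3.054]
ft_force: [-0.3, -0.0, -5.3]
grip_width: 24.6
gripper_force: 59.8
```

Run:
```python
from h import *
from station import manip,optics
print(plan(manip.state(),552,318,155,175))
```

```text
[ 5.2890e-01  1.9722e+00  1.7100e-02 -2.0000e-04]
```

Call:
play_rows([
  [0.04,0.15,0,0,0],
  [0.11,0.4,0,0,0],
  [0.19,0.7,0,0,0],
  [0.265,0.986,0,0,0],
])

```text
time_s: 17.65
tcp_pos: [575.0, 168.3, 153.0]
tcp_rot: [-3.14, -0.005, 3.053]
ft_force: [0.4, -0.0, -6.3]
grip_width: 24.8
gripper_force: 60.0
```

Call:
play_rows([
  [0.08,0.3,0,0,0],
  [0.17,0.65,0,0,0],
  [0.24,0.9,0,0,0],
  [0.265,0.986,0,0,0],
  [0.265,0.986,0,0,0],
])

```text
time_s: 18.27
tcp_pos: [549.2, 318.3, 153.7]
tcp_rot: [-3.139, -0.003, 3.055]
ft_force: [-0.0, -1.3, -6.3]
grip_width: 24.6
gripper_force: 60.1
```

Call:
play_rows([
  [0,0,0.3,0,0],
  [0,0,0.6,0,0],
  [0,0,0.76,0,0],
  [0,0,0.8,0,0],
  [0,0,0.8,0,0],
])

```text
time_s: 18.9
tcp_pos: [551.1, 317.5, 35.8]
tcp_rot: [-3.141, 0.0, 3.053]
ft_force: [0.1, 0.4, -5.1]
grip_width: 25.1
gripper_force: 60.1
```

Call:
play_rows([
  [0,0,0.01,0,0],
  [0,0,0.02,0,0],
  [0,0,0.025,0,0],
  [0,0,0.025,0,0],
])

```text
time_s: 19.4
tcp_pos: [550.7, 318.6, 32.5]
tcp_rot: [3.141, 0.001, 3.054]
ft_force: [0.3, -0.0, -5.4]
grip_width: 24.3
gripper_force: 60.6
```

Call:
play_rows([
  [0,0,0.005,0,0],
  [0,0,0.01,0,0],
  [0,0,0.01,0,0],
])

```text
time_s: 19.77
tcp_pos: [550.7, 318.6, 32.3]
tcp_rot: [3.141, 0.001, 3.054]
ft_force: [-3.4, -0.9, 7.7]
grip_width: 24.7
gripper_force: 62.1
```

Call:
play_rows([
  [0,0,0,0,0.3],
  [0,0,0,0,0.5],
  [0,0,0,0,0.7],
  [0,0,0,0,0.7],
])

```text
time_s: 20.27
tcp_pos: [550.6, 318.4, 30.4]
tcp_rot: [3.141, 0.0, 3.054]
ft_force: [1.0, 0.5, 0.1]
grip_width: 59.7
gripper_force: 0.0
```

Call:
play_rows([
  [0,0,-0.1,0,0.7],
  [0,0,-0.4,0,0.7],
  [0,0,-0.9,0,0.7],
  [0,0,-0.9,0,0.7],
])

```text
time_s: 20.78
tcp_pos: [553.4, 319.8, 171.9]
tcp_rot: [3.136, 0.01, 3.054]
ft_force: [-0.7, -1.0, 0.6]
grip_width: 59.5
gripper_force: 0.0
```

Call:
play_rows([
  [0,-1,0,0,0.6],
  [0,-1,0,0,0.6],
  [0,-1,0,0,0.6],
])

```text
time_s: 21.15
tcp_pos: [536.2, 166.1, 165.6]
tcp_rot: [-3.14, -0.001, 3.052]
ft_force: [0.9, -0.1, 0.5]
grip_width: 51.1
gripper_force: 0.0
```

Call:
play_rows([
  [0,-1,0,0.225,0.6],
  [0,-1,0,0.225,0.6],
  [0,-1,0,0.225,0.6],
  [0,-1,0,0.225,0.6],
  [0,-1,0,0.225,0.6],
])

```text
time_s: 21.78
tcp_pos: [523.9, 19.1, 165.5]
tcp_rot: [-3.142, -0.0, 2.348]
ft_force: [-1.0, 0.6, 0.7]
grip_width: 51.1
gripper_force: 0.0
```

Call:
play_rows([
  [0,0,0,0.225,0.6],
  [0,0,0,0.225,0.6],
  [0,0,0,0.225,0.6],
  [0,0,0,0.225,0.6],
  [0,0,0,0.225,0.6],
])

```text
time_s: 22.4
tcp_pos: [524.1, 20.1, 165.4]
tcp_rot: [-3.141, -0.0, 1.645]
ft_force: [-0.5, 0.2, 0.2]
grip_width: 51.4
gripper_force: 0.0
```

Run:
```python
from h import *
from station import manip,optics
st=manip.state(); s=optics.snapshot("wrist"); cv2.imwrite("pics/w4.png",s["frame"])
P=cloud(s,tool(st)); M=masks(s); Z=P[...,2]
print(st["tcp_pos"],np.degrees(st["tcp_rot"]))
m=near(P,(552,14),95)&(Z>41)&(Z<60); r=rect(P[m]);print("shaft",m.sum(),r)
m=near(P,(552,14),50)&(Z>46.5)&(Z<60); r=rect(P[m]);print("thick",m.sum(),r,Z[m].max())
for nm,c,zlo in(("block",(550,318),73),("cyl",(452,266),88),("jack",(446,350),92)):
    m=near(P,c,38)&(Z>zlo)&(Z<110); print(nm,m.sum(),rect(P[m]) if m.sum()>4 else 0)
o=M["orange"]&(Z<25)&(Z>10)&near(P,(552,14),170); print("tray",rect(P[o]))
s=optics.snapshot("scene"); P=cloud(s);Z=P[...,2];m=near(P,(555,13),95)&(Z>39)&(Z<60);print("scene shaft",rect(P[m]));m&=Z>45;print(rect(P[m]))
print(plan(st,*r[0],150,94))
```

```text
[524.0612124   20.12126531 165.42912117] [-1.79990173e+02 -8.59458087e-03  9.42353693e+01]
shaft 2954 (array([552. ,  14.6]), array([ 23.6, 160.4]), 3.7)
thick 935 (array([553. ,  10.5]), array([17.4, 84.3]), 4.5) 50.55480303377408
block 0 0
cyl 0 0
jack 0 0
tray (array([552. ,  15.3]), array([198.6, 238.4]), 4.0)
scene shaft (array([555.6,  14.2]), array([ 22.5, 158.5]), 3.4)
(array([553.7,  24.3]), array([ 19.6, 136.6]), 4.1)
[-0.0782  0.1877  0.1028  0.0013]
```

View pics/w4.png

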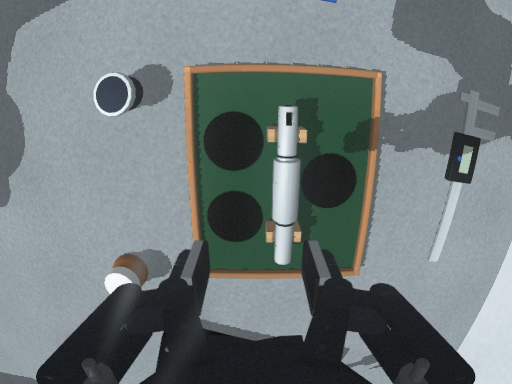

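The wrist view shows the empty tray with the shaft at (286,185), thick part from 157 to 225, in its cradles, and the fingers ready at (190,270) and (318,270).

Call:
play_rows([
  [-0.051,0.19,0,0,0.6],
  [-0.051,0.19,0.3,0,0.6],
  [-0.051,0.19,0.5,0,0.6],
  [-0.051,0.19,0.5,0,0.6],
])

```text
time_s: 23.0
tcp_pos: [551.1, 14.2, 88.2]
tcp_rot: [-3.136, -0.001, 1.642]
ft_force: [0.1, -0.1, 0.6]
grip_width: 51.1
gripper_force: 0.0
```

Run:
```python
from h import *
from station import manip,optics
st=manip.state(); s=optics.snapshot("wrist")
P=cloud(s,tool(st)); Z=P[...,2]
print(st["tcp_pos"],np.degrees(st["tcp_rot"]))
m=near(P,(552,14),95)&(Z>41)&(Z<60); r=rect(P[m]);print("shaft",m.sum(),r)
print(plan(st,*r[0],19,94))
s=optics.snapshot("side"); P=cloud(s);Z=P[...,2];m=near(P,(553,13),95)&(Z>41)&(Z<56);print("side shaft",rect(P[m]))
```

```text
[551.09216923  14.23709349  88.24837229] [-1.79668750e+02 -6.17830019e-02  9.40941648e+01]
shaft 5428 (array([552.5,  14.5]), array([ 24. , 160.2]), 4.2)
[0.0006 0.0122 0.4616 0.0005]
side shaft (array([552. ,  13.9]), array([ 23.3, 160. ]), 5.8)
```

Call:
play_rows([
  [0,0.003,0.2,0,0.6],
  [0,0.003,0.4,0,0.6],
  [0,0.003,0.47,0,0.6],
  [0,0.003,0.47,0,0.6],
])

```text
time_s: 23.6
tcp_pos: [554.2, 13.9, 20.6]
tcp_rot: [3.141, 0.0, 1.641]
ft_force: [-0.2, -0.0, 0.9]
grip_width: 51.5
gripper_force: 0.0
```

Call:
play_rows([
  [0,0,0,0,0.4],
  [0,0,0,0,0.3],
  [0,0,0,0,0.15],
  [0,0,0,0,0],
  [0,0,0,0,0],
])

```text
time_s: 24.22
tcp_pos: [553.8, 13.9, 21.4]
tcp_rot: [3.141, 0.0, 1.64]
ft_force: [-2.3, 0.0, 6.0]
grip_width: 24.1
gripper_force: 58.4
```

Call:
play_rows([
  [0,0,-0.1,0,0],
  [0,0,-0.3,0,0],
  [0,0,-0.6,0,0],
  [0,0,-0.9,0,0],
  [0,0,-0.9,0,0],
])

```text
time_s: 24.85
tcp_pos: [556.5, 13.8, 159.2]
tcp_rot: [3.132, 0.001, 1.64]
ft_force: [0.0, -0.3, -6.1]
grip_width: 24.0
gripper_force: 59.9
```

Run:
```python
from h import *
from station import manip,optics
st=manip.state()
print(st["tcp_pos"],np.degrees(st["tcp_rot"]),st["joints"])
print(plan(st,524,-299.6,155,165.9))
for n in ("scene","side"):
    s=optics.snapshot(n); P=cloud(s);Z=P[...,2];cv2.imwrite(f"pics/{n}5.png",s["frame"])
    for nm,c,zlo in(("block",(550,318),73),("cyl",(452,266),88),("jack",(446,350),92)):
        m=near(P,c,38)&(Z>zlo)&(Z<110); print(nm,m.sum(),rect(P[m]) if m.sum()>4 else 0)
```

```text
[556.46353324  13.76516966 159.16573509] [1.79456426e+02 8.18998070e-02 9.39763737e+01] [-1.00399771e-01  2.93601085e-01  1.66703979e+00  2.10979924e-04
  1.17135951e+00 -1.69888482e-01]
[-2.069  -0.361   0.0273 -0.3996]
block 106 (array([548.9, 317.7]), array([27.1, 52.5]), 84.4)
cyl 74 (array([453.3, 264.1]), array([33. , 36.5]), 17.9)
jack 39 (array([448. , 348.5]), array([23.7, 22.2]), 21.8)
block 131 (array([549.1, 315.5]), array([31., 51.]), 83.3)
cyl 122 (array([451.6, 263.5]), array([35.7, 34.4]), 68.4)
jack 58 (array([446.4, 347.7]), array([22.8, 23.8]), 66.7)
```

Call:
play_rows([
  [-0.15,-0.03,0,0,0],
  [-0.4,-0.07,0,0,0],
  [-0.7,-0.13,0,0,0],
  [-1,-0.17,0,0,0],
])

```text
time_s: 25.45
tcp_pos: [536.4, -137.8, 152.2]
tcp_rot: [-3.137, -0.003, 1.641]
ft_force: [0.4, -0.0, -5.5]
grip_width: 24.0
gripper_force: 59.8
```

Call:
play_rows([
  [-0.2,-0.05,0,-0.05,0],
  [-0.4,-0.1,0,-0.1,0],
  [-0.6,-0.13,0,-0.15,0],
  [-0.75,-0.17,0,-0.2,0],
  [-0.75,-0.17,0,-0.2,0],
])

```text
time_s: 26.08
tcp_pos: [519.2, -252.3, 152.2]
tcp_rot: [-3.14, -0.005, 2.266]
ft_force: [-0.0, -0.1, -4.5]
grip_width: 24.2
gripper_force: 59.7
```

Call:
play_rows([
  [0,0,0,-0.05,0],
  [0,0,0,-0.1,0],
  [0,0,0,-0.15,0],
  [0,0,0,-0.2,0],
  [0,0,0,-0.2,0],
])

```text
time_s: 26.7
tcp_pos: [520.0, -249.9, 153.3]
tcp_rot: [3.14, -0.003, 2.894]
ft_force: [0.1, 0.4, -4.2]
grip_width: 24.2
gripper_force: 59.8
```

Run:
```python
from h import *
from station import manip,optics
st=manip.state(); s=optics.snapshot("wrist"); cv2.imwrite("pics/w6.png",s["frame"]); np.save("pics/w6.npy",s,allow_pickle=True)
print(st["tcp_pos"],np.degrees(st["tcp_rot"]),st["joints"])
P=cloud(s,tool(st)); M=masks(s); Z=P[...,2]
m=M["dark"]&(Z>33)&(Z<46); r=rect(P[m]);print("bench",m.sum(),r,np.median(Z[m]))
for c in ((478.7,-289.2),(571.5,-311)):
    m=near(P,c,40)&(Z>60)&(Z<90); print("vee",m.sum(),rect(P[m]) if m.sum()>4 else 0)
m=near(P,st["tcp_pos"],95)&(Z>150)&(Z<200)&(P[...,1]<0);print("shaft?",m.sum(),rect(P[m]) if m.sum()>4 else 0)
print(plan(st,524,-299.6,155,165.9))
```

```text
[ 520.04986453 -249.9158763   153.29551731] [179.89802687  -0.19234431 165.83849139] [-5.68947651e-01  3.33977410e-01  1.62123984e+00  6.75051542e-04
  1.19012308e+00 -1.89282803e+00]
bench 19859 (array([ 511.9, -150.2]), array([269.8, 482.2]), 1.5) 39.65638860158157
vee 1295 (array([ 477.3, -289.4]), array([48.7, 14.9]), 75.6)
vee 529 (array([ 565.4, -323.4]), array([24.3, 15.5]), 76.8)
shaft? 13851 (array([ 503.5, -248.5]), array([124.3,  76.2]), 12.0)
[-1.065e-01 -3.147e-01 -1.230e-02 -3.000e-04]
```

View pics/w6.png

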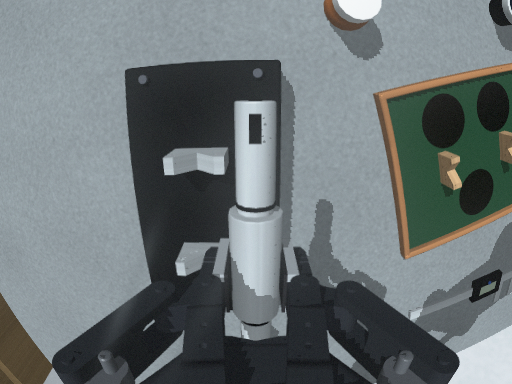

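The wrist view shows the held shaft at (256,210), the near vee rest at (196,161), the far one at (196,258) and the bench outline.

Call:
play_rows([
  [-0.05,-0.15,0,0,0],
  [-0.105,-0.323,0,0,0],
  [-0.105,-0.323,0,0,0],
  [-0.105,-0.323,0.2,0,0],
  [-0.105,-0.323,0.2,0,0],
])

```text
time_s: 27.38
tcp_pos: [522.4, -301.7, 122.5]
tcp_rot: [3.139, -0.006, 2.895]
ft_force: [-0.4, 0.5, -4.4]
grip_width: 24.0
gripper_force: 59.8
```

Run:
```python
from h import *
from station import manip,optics
st=manip.state(); print(st["tcp_pos"],np.degrees(st["tcp_rot"]))
ax=np.array([.9703,-.2419]);c0=np.array([524.3,-300.6])
for n in("scene","side","wrist"):
    s=optics.snapshot(n); P=cloud(s,tool(st)); M=masks(s); Z=P[...,2]; Q=P[...,:2]-c0; a=Q@ax; b=Q@[.2419,.9703]
    cv2.imwrite(f"pics/{n}7.png",s["frame"])
    m=(Z>st["tcp_pos"][2]+17)&(Z<st["tcp_pos"][2]+36)&(np.abs(a)<100)&(np.abs(b)<25)&M["grey"]
    j=m&(a<-45); k=m&(a>45)
    for q in (j,k):
        if q.sum()>20: print(n,"shaft end",q.sum(),"a",a[q].min(),a[q].max(),"b",b[q].min(),b[q].max(),"zmax",Z[q].max())
    for lo,hi in((-70,-30),(30,70)):
        v=(Z>60)&(Z<84)&(a>lo)&(a<hi)&(np.abs(b)<32)
        if v.sum()>20:print(n,"vee",v.sum(),a[v].min(),a[v].max(),"b",b[v].min(),b[v].max())
```

```text
[ 522.42580502 -301.68150691  122.54103062] [179.8478919   -0.34333175 165.88630627]
scene shaft end 64 a -84.42184685632238 -45.68223172978663 b -9.456061480554167 6.659786915560555 zmax 147.58335957009177
scene shaft end 105 a 45.20586061347966 77.64186389489987 b -9.372488248351859 6.503141266122097 zmax 145.81975403026968
scene vee 107 -57.00553341568901 -37.26467188531176 b -23.240389943484963 24.54527500426635
scene vee 131 37.39297132678666 54.64417269708843 b -22.936654856378357 24.932159552931537
side shaft end 185 a -81.68880460936168 -45.56962041172612 b -11.36772029697735 5.622938056163081 zmax 152.1682984811904
side vee 222 -54.055373013768694 -38.163647078895686 b -24.521268069423616 24.618256696401126
side vee 115 39.295147870339655 54.804407134814745 b -24.08524278047501 -1.249533631807262
wrist shaft end 3336 a -83.77645021157896 -45.001652742336475 b -11.188642714463464 6.506881194421006 zmax 149.1864578745632
wrist vee 780 -58.206488805878394 -43.29900820916562 b -23.827241191701667 24.20343046129264
```

Call:
play_rows([
  [0,0.009,0.15,0,0],
  [0,0.009,0.3,0,0],
  [0,0.009,0.37,0,0],
  [0,0.009,0.37,0,0],
  [0,0.009,0.37,0,0],
])

```text
time_s: 28.15
tcp_pos: [525.6, -301.5, 70.6]
tcp_rot: [-3.141, 0.002, 2.897]
ft_force: [0.2, -0.2, -4.8]
grip_width: 24.1
gripper_force: 60.1
```

Run:
```python
from h import *
from station import manip,optics
st=manip.state(); print(st["tcp_pos"],np.degrees(st["tcp_rot"]))
ax=np.array([.9703,-.2419]);c0=np.array([524.3,-300.6])
for n in("scene","side","wrist"):
    s=optics.snapshot(n); P=cloud(s,tool(st)); M=masks(s); Z=P[...,2]; Q=P[...,:2]-c0; a=Q@ax; b=Q@[.2419,.9703]
    m=(Z>70)&(Z<100)&(np.abs(a)<100)&(np.abs(b)<14)&M["grey"]
    for q in (m&(a<-58),m&(a>58)):
        if q.sum()>20: print(n,"end",q.sum(),"a",a[q].min(),a[q].max(),"b",b[q].min(),b[q].max(),"zmax",np.percentile(Z[q],98))
    for lo,hi in((-70,-30),(30,70)):
        v=(Z>60)&(Z<84)&(a>lo)&(a<hi)&(np.abs(b)<32)&(np.abs(b)>13)
        if v.sum()>20:print(n,"vee",v.sum(),a[v].min(),a[v].max(),"b",b[v].min(),b[v].max())
```

```text
[ 525.6465926  -301.5454076    70.60323465] [-1.79954773e+02  1.29202436e-01  1.65973831e+02]
scene end 21 a -80.56835823662969 -58.02929966511929 b -9.538750005272876 5.48679351124928 zmax 94.50380190637193
scene vee 89 37.5888582409317 54.19532465856429 b -23.09580973088487 24.911774994552005
side end 117 a -81.08557102258196 -58.02095043612973 b -10.352880708971258 6.492269423053791 zmax 97.12816631194846
side vee 137 -54.23100678916034 -38.386976639705324 b -24.44123601209961 23.809187729696596
wrist end 2151 a -81.09976809078329 -58.009705643069964 b -10.627571279603151 7.579988559671672 zmax 95.2971104225816
wrist vee 1637 -55.38632448893188 -30.43641483008323 b -24.56843827293792 23.609539795738872
wrist vee 348 37.90349756787497 53.27341339914236 b -20.89659840876576 17.90983304398225
```

Call:
play_rows([
  [0,0.009,0.02,0,0],
  [0,0.009,0.04,0,0],
  [0,0.009,0.055,0,0],
  [0,0.009,0.065,0,0],
  [0,0.009,0.065,0,0],
])

```text
time_s: 28.92
tcp_pos: [525.0, -299.8, 59.7]
tcp_rot: [-3.141, -0.0, 2.897]
ft_force: [-0.1, -0.7, -4.2]
grip_width: 24.2
gripper_force: 60.4
```

Call:
play_rows([
  [0,0,0.004,0,0],
  [0,0,0.008,0,0],
  [0,0,0.008,0,0],
])

```text
time_s: 29.3
tcp_pos: [525.1, -299.9, 59.5]
tcp_rot: [-3.141, 0.001, 2.897]
ft_force: [-3.9, 0.2, 5.6]
grip_width: 24.6
gripper_force: 61.0
```

Call:
play_rows([
  [0,0,0,0,0.3],
  [0,0,0,0,0.35],
  [0,0,0,0,0.45],
  [0,0,0,0,0.6],
  [0,0,0,0,0.6],
])

```text
time_s: 29.92
tcp_pos: [525.2, -299.6, 58.3]
tcp_rot: [3.141, 0.0, 2.897]
ft_force: [0.8, -0.0, 0.7]
grip_width: 50.9
gripper_force: 0.0
```

Call:
play_rows([
  [0,0,-0.1,0,0.6],
  [0,0,-0.4,0,0.6],
  [0,0,-0.7,0,0.6],
  [0,0,-0.7,0,0.6],
  [0,0,-0.7,0,0.6],
])

```text
time_s: 30.55
tcp_pos: [524.9, -299.5, 163.9]
tcp_rot: [-3.142, 0.0, 2.897]
ft_force: [0.4, 0.7, -0.3]
grip_width: 51.1
gripper_force: 0.0
```

```bash
cat > chk.py <<'E'
from h import *
from station import manip,optics
st=manip.state(); print(st["tcp_pos"],np.degrees(st["tcp_rot"]))
ax=np.array([.9703,-.2419]);c0=np.array([524.3,-300.6])
for n in("scene","side","wrist"):
    s=optics.snapshot(n); P=cloud(s,tool(st)); M=masks(s); Z=P[...,2]; Q=P[...,:2]-c0; a=Q@ax; b=Q@[.2419,.9703]
    cv2.imwrite(f"pics/{n}8.png",s["frame"])
    m=(Z>70)&(Z<100)&(np.abs(a)<100)&(np.abs(b)<14)&M["grey"]
    for q in (m&(a<-58),m&(a>58)):
        if q.sum()>20: print(n,"end",q.sum(),"a",a[q].min(),a[q].max(),"b",b[q].min(),b[q].max(),"zmax",np.percentile(Z[q],98))
    m&=(np.abs(a)<37)&(Z>80);
    if m.sum()>20: print(" mid b",b[m].min(),b[m].max(),"z",np.percentile(Z[m],98))
    for lo,hi in((-70,-30),(30,70)):
        v=(Z>60)&(Z<84)&(a>lo)&(a<hi)&(np.abs(b)<32)&(np.abs(b)>13)
        if v.sum()>20:print(n,"vee",v.sum(),a[v].min(),a[v].max(),"b",b[v].min(),b[v].max())
E
python3 chk.py
```

```text
[ 524.87074428 -299.49266182  163.93885117] [-1.79994738e+02  2.52376894e-02  1.65970238e+02]
scene end 51 a -82.86382779878556 -58.404962164976844 b -8.467450105156123 9.259969587294792 zmax 83.71604475565704
scene end 34 a 58.83893380017604 79.66590127715958 b 3.604443065499771 9.902246771020353 zmax 82.06196937210203
 mid b -9.449721853058389 11.929039473390484 z 87.40001901233002
scene vee 108 -56.32546847732688 -39.48204423864234 b -23.356306237827255 24.63817513585366
scene vee 91 37.53046911507962 55.51580037530233 b -23.167891675801613 24.94771498442131
side end 115 a -80.58127722025758 -58.02717477658614 b -8.7666489614792 8.109474975959824 zmax 85.87379681902337
side end 43 a 58.373872448536645 80.49093176214743 b -8.457371616141176 -1.7983369995090968 zmax 84.85000183243712
 mid b -12.706356613199468 12.201750442412242 z 90.38830832996129
side vee 148 -54.575985528864095 -38.6156376449133 b -24.64925180295754 23.753375368351158
side vee 129 39.253501278105354 55.09069679744171 b -24.217005650330986 25.07383087918955
wrist end 621 a -81.08411172477683 -58.00213019870479 b -9.846001153691434 7.861287068892801 zmax 85.4792701849475
wrist end 362 a 58.129829507084274 79.24750235241251 b -9.308298230923139 9.061573606502181 zmax 85.52832953246862
 mid b -12.873684024416496 11.883183836965197 z 89.32765034619513
wrist vee 613 -54.816181047252954 -40.068907311922544 b -24.863647434457345 22.82840466193915
wrist vee 574 38.81131083648784 53.37344119267855 b -24.567576177847666 23.97657621311284
```

View pics/wrist8.png

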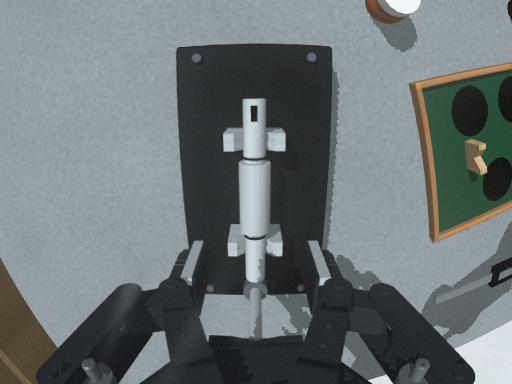

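The wrist view shows the shaft lying in both vee rests: journals at (255,140) and (255,242), thick part from 160 to 237, between the rests and clear of both. Next I return the block.

Call:
play_rows([
  [0.166,0.808,0,0,0.7],
  [0.166,0.808,0,0,0.7],
  [0.166,0.808,0,0,0.7],
])

```text
time_s: 31.08
tcp_pos: [529.1, -171.6, 162.3]
tcp_rot: [3.139, -0.004, 2.901]
ft_force: [0.2, -0.1, 1.1]
grip_width: 59.8
gripper_force: 0.0
```

Call:
play_rows([
  [0.166,0.808,0,0,0.7],
  [0.166,0.808,0,0,0.7],
  [0.166,0.808,0,0,0.7],
])

```text
time_s: 31.45
tcp_pos: [534.9, -49.3, 162.7]
tcp_rot: [3.141, -0.002, 2.902]
ft_force: [-0.4, -0.2, 0.1]
grip_width: 59.6
gripper_force: 0.0
```

Call:
play_rows([
  [0.166,0.808,0,0,0.7],
  [0.166,0.808,0,0,0.7],
  [0.166,0.808,0,0,0.7],
])

```text
time_s: 31.82
tcp_pos: [541.0, 73.2, 162.9]
tcp_rot: [3.141, -0.001, 2.901]
ft_force: [-0.9, -0.8, -0.6]
grip_width: 59.8
gripper_force: 0.0
```

Call:
play_rows([
  [0.166,0.808,0,0,0.7],
  [0.166,0.808,0,0,0.7],
  [0.166,0.808,0,0,0.7],
])

```text
time_s: 32.2
tcp_pos: [546.9, 196.2, 162.9]
tcp_rot: [3.141, 0.0, 2.9]
ft_force: [0.7, -0.7, -0.2]
grip_width: 59.6
gripper_force: 0.0
```

Call:
play_rows([
  [0.166,0.808,0,-0.05,0.7],
  [0.166,0.808,0,-0.05,0.7],
  [0.166,0.808,0,-0.05,0.7],
  [0.166,0.808,0,-0.05,0.7],
  [0.166,0.808,0,-0.05,0.7],
])

```text
time_s: 32.83
tcp_pos: [551.7, 315.9, 163.4]
tcp_rot: [-3.14, -0.0, 3.051]
ft_force: [0.6, -0.2, -0.1]
grip_width: 59.9
gripper_force: 0.0
```

```bash
cat > mat.py <<'E'
from h import *
from station import manip,optics
import sys
st=manip.state(); s=optics.snapshot("wrist"); cv2.imwrite("pics/w%d.png"%(st["time_s"]*10),s["frame"])
P=cloud(s,tool(st)); Z=P[...,2]
print(st["tcp_pos"],np.degrees(st["tcp_rot"]))
for nm,c,zlo in(("block",(550,318),73),("cyl",(452,266),88),("jack",(446,350),92),("Tblock",(603,18),78),("Tcyl",(503,-31),92),("Tjack",(498,53),96)):
    m=near(P,c,38)&(Z>zlo)&(Z<112)
    if m.sum()>9: print(nm,m.sum(),rect(P[m]),np.median(Z[m]).round(1))
print(plan(st,*map(float,sys.argv[1:])))
E
python3 mat.py 550.8 318.4 30.4 175
```

```text
[551.71824972 315.88883292 163.35778746] [-1.79930408e+02 -1.58857879e-02  1.74830510e+02]
block 1899 (array([547.5, 319. ]), array([25.6, 51.5]), 84.1) 78.8
cyl 1816 (array([450.3, 266.5]), array([35.2, 34.7]), 81.5) 94.7
jack 1057 (array([445.4, 349.8]), array([25.1, 25.2]), 12.4) 98.7
[ 0.0074  0.0172  0.8864 -0.0009]
```

Call:
play_rows([
  [0.007,0.017,0.3,0,0.7],
  [0.007,0.017,0.6,0,0.7],
  [0.007,0.017,0.82,0,0.7],
  [0.007,0.017,0.88,0,0.7],
  [0.007,0.017,0.88,0,0.7],
])

```text
time_s: 33.5
tcp_pos: [550.8, 320.5, 31.8]
tcp_rot: [-3.142, 0.0, 3.053]
ft_force: [0.2, 0.2, 0.1]
grip_width: 59.6
gripper_force: 0.0
```

Call:
play_rows([
  [0,0,0,0,0.4],
  [0,0,0,0,0.2],
  [0,0,0,0,0.1],
  [0,0,0,0,0],
  [0,0,0,0,0],
])

```text
time_s: 34.12
tcp_pos: [551.3, 320.9, 33.3]
tcp_rot: [3.141, 0.003, 3.054]
ft_force: [0.2, -3.0, 6.4]
grip_width: 24.5
gripper_force: 59.5
```

Call:
play_rows([
  [0,0,-0.1,0,0],
  [0,0,-0.3,0,0],
  [0,0,-0.6,0,0],
  [0,0,-0.8,0,0],
  [0,0,-0.8,0,0],
])

```text
time_s: 34.75
tcp_pos: [551.6, 322.1, 154.2]
tcp_rot: [3.138, 0.005, 3.054]
ft_force: [0.5, -0.1, -7.3]
grip_width: 25.3
gripper_force: 59.8
```

Call:
play_rows([
  [-0.04,-0.15,0,0,0],
  [-0.11,-0.4,0,0,0],
  [-0.19,-0.7,0,0,0],
  [-0.264,-0.983,0,0,0],
])

```text
time_s: 35.25
tcp_pos: [575.4, 168.2, 149.0]
tcp_rot: [-3.14, -0.005, 3.054]
ft_force: [0.8, -0.2, -6.6]
grip_width: 24.6
gripper_force: 60.0
```

Call:
play_rows([
  [-0.08,-0.3,0,0,0],
  [-0.17,-0.65,0,0,0],
  [-0.24,-0.9,0,0,0],
  [-0.264,-0.983,0,0,0],
  [-0.264,-0.983,0,0,0],
])

```text
time_s: 35.88
tcp_pos: [602.3, 19.4, 149.8]
tcp_rot: [3.141, -0.004, 3.052]
ft_force: [0.5, 0.4, -6.1]
grip_width: 24.7
gripper_force: 60.2
```

Call:
play_rows([
  [0,0,0.3,0,0],
  [0,0,0.6,0,0],
  [0,0,0.72,0,0],
  [0,0,0.74,0,0],
  [0,0,0.74,0,0],
])

```text
time_s: 36.5
tcp_pos: [603.6, 21.3, 40.7]
tcp_rot: [3.141, 0.0, 3.055]
ft_force: [-0.4, 0.5, -5.6]
grip_width: 24.9
gripper_force: 60.3
```

Call:
play_rows([
  [0,-0.023,0,0,0],
  [0,-0.023,0.01,0,0],
  [0,-0.023,0.02,0,0],
  [0,-0.023,0.024,0,0],
  [0,-0.023,0.024,0,0],
])

```text
time_s: 37.12
tcp_pos: [603.4, 16.8, 38.3]
tcp_rot: [-3.142, 0.001, 3.054]
ft_force: [-3.3, 0.1, 5.6]
grip_width: 24.7
gripper_force: 61.7
```

Call:
play_rows([
  [0,0,0.006,0,0],
  [0,0,0.006,0,0],
])

```text
time_s: 37.38
tcp_pos: [603.4, 16.8, 38.3]
tcp_rot: [-3.141, 0.002, 3.054]
ft_force: [-4.4, -1.0, 10.6]
grip_width: 25.0
gripper_force: 62.6
```

Call:
play_rows([
  [0,0,0,0,0.3],
  [0,0,0,0,0.5],
  [0,0,0,0,0.7],
  [0,0,0,0,0.7],
])

```text
time_s: 37.88
tcp_pos: [603.2, 17.0, 35.8]
tcp_rot: [3.141, -0.0, 3.054]
ft_force: [0.2, 0.1, 0.2]
grip_width: 59.4
gripper_force: 0.0
```

Call:
play_rows([
  [0,0,-0.1,0,0.7],
  [0,0,-0.4,0,0.7],
  [0,0,-0.85,0,0.7],
  [0,0,-0.85,0,0.7],
  [0,0,-0.85,0,0.7],
])

```text
time_s: 38.5
tcp_pos: [603.2, 17.0, 164.6]
tcp_rot: [3.141, 0.002, 3.054]
ft_force: [0.5, 0.1, -1.0]
grip_width: 59.8
gripper_force: 0.0
```

```bash
python3 mat.py 452 265.5 162 184
```

```text
[603.2225078   16.97374012 164.55259697] [1.79994123e+02 1.01400722e-01 1.74977510e+02]
cyl 530 (array([449.9, 257.5]), array([21.2, 34.7]), 81.2) 94.4
Tblock 1917 (array([599.5,  16.3]), array([26.2, 50.9]), 85.8) 83.8
[ 1.1494  1.5622  0.0151 -0.0501]
```

Call:
play_rows([
  [0.575,0.781,0,0,0.7],
  [0.575,0.781,0,0,0.7],
  [0.575,0.781,0,0,0.7],
  [0.575,0.781,0,0,0.7],
])

```text
time_s: 39.05
tcp_pos: [526.4, 141.8, 162.4]
tcp_rot: [-3.141, -0.002, 3.056]
ft_force: [0.5, -0.3, 0.8]
grip_width: 59.4
gripper_force: 0.0
```

Call:
play_rows([
  [0.575,0.781,0,-0.05,0.7],
  [0.575,0.781,0,-0.05,0.7],
  [0.575,0.781,0,-0.05,0.7],
  [0.575,0.781,0,-0.05,0.7],
  [0.575,0.781,0,-0.05,0.7],
])

```text
time_s: 39.67
tcp_pos: [453.2, 264.1, 163.2]
tcp_rot: [-3.141, 0.0, -3.074]
ft_force: [0.5, -0.5, -0.6]
grip_width: 59.4
gripper_force: 0.0
```

```bash
python3 mat.py 451.9 265.3 42.5 184
```

```text
[453.23844151 264.08200046 163.176027  ] [-1.79937745e+02  2.48921622e-02 -1.76100951e+02]
cyl 1632 (array([449.5, 266.2]), array([34.9, 34.8]), 44.8) 94.6
jack 778 (array([444.7, 349.1]), array([25.4, 25.7]), 74.9) 98.6
Tblock 568 (array([599.5,  16.8]), array([27.7, 52.2]), 86.7) 83.5
[ 8.700e-03  9.600e-03  8.045e-01 -6.000e-04]
```

Call:
play_rows([
  [0.009,0.005,0.3,0,0.7],
  [0.009,0.005,0.6,0,0.7],
  [0.009,0.005,0.76,0,0.7],
  [0.009,0.005,0.8,0,0.7],
  [0.009,0.005,0.8,0,0.7],
])

```text
time_s: 40.35
tcp_pos: [451.4, 265.6, 43.7]
tcp_rot: [3.142, 0.0, -3.074]
ft_force: [0.2, -0.0, -1.3]
grip_width: 59.8
gripper_force: 0.0
```

Call:
play_rows([
  [0,0,0,0,0.4],
  [0,0,0,0,0.2],
  [0,0,0,0,0.1],
  [0,0,0,0,0],
  [0,0,0,0,0],
])

```text
time_s: 40.98
tcp_pos: [451.6, 266.6, 44.9]
tcp_rot: [3.141, 0.003, -3.072]
ft_force: [-0.0, -0.0, 6.5]
grip_width: 34.9
gripper_force: 59.4
```

Call:
play_rows([
  [0,0,-0.1,0,0],
  [0,0,-0.3,0,0],
  [0,0,-0.6,0,0],
  [0,0,-0.8,0,0],
  [0,0,-0.8,0,0],
])

```text
time_s: 41.6
tcp_pos: [451.6, 266.8, 166.0]
tcp_rot: [3.14, 0.005, -3.072]
ft_force: [0.0, 0.3, -3.4]
grip_width: 34.4
gripper_force: 60.4
```

Call:
play_rows([
  [-0.015,-0.15,0,0,0],
  [-0.04,-0.4,0,0,0],
  [-0.07,-0.7,0,0,0],
  [-0.105,-1,0,0,0],
])

```text
time_s: 42.1
tcp_pos: [474.9, 116.3, 161.5]
tcp_rot: [-3.142, -0.004, -3.071]
ft_force: [-0.2, -0.5, -3.0]
grip_width: 35.0
gripper_force: 60.7
```

Call:
play_rows([
  [-0.03,-0.3,0,0,0],
  [-0.07,-0.65,0,0,0],
  [-0.095,-0.9,0,0,0],
  [-0.105,-1,0,0,0],
  [-0.105,-1,0,0,0],
])

```text
time_s: 42.72
tcp_pos: [501.8, -31.0, 162.2]
tcp_rot: [3.14, -0.003, -3.074]
ft_force: [0.1, 0.6, -3.1]
grip_width: 34.8
gripper_force: 60.9
```

Call:
play_rows([
  [0,0,0.3,0,0],
  [0,0,0.6,0,0],
  [0,0,0.71,0,0],
  [0,0,0.74,0,0],
  [0,0,0.74,0,0],
])

```text
time_s: 43.35
tcp_pos: [502.8, -30.0, 52.7]
tcp_rot: [3.141, 0.0, -3.071]
ft_force: [-0.3, 0.6, -3.0]
grip_width: 34.9
gripper_force: 60.7
```

Call:
play_rows([
  [-0.006,-0.009,0,0,0],
  [-0.006,-0.009,0.01,0,0],
  [-0.006,-0.009,0.02,0,0],
  [-0.006,-0.009,0.024,0,0],
  [-0.006,-0.009,0.024,0,0],
])

```text
time_s: 43.98
tcp_pos: [504.0, -32.3, 49.9]
tcp_rot: [-3.141, 0.001, -3.072]
ft_force: [-1.8, -0.0, 5.3]
grip_width: 34.7
gripper_force: 61.8
```

Call:
play_rows([
  [0,0,0.006,0,0],
  [0,0,0.006,0,0],
])

```text
time_s: 44.22
tcp_pos: [504.0, -32.4, 49.9]
tcp_rot: [-3.141, 0.001, -3.072]
ft_force: [-3.6, 1.8, 12.9]
grip_width: 35.1
gripper_force: 62.3
```

Call:
play_rows([
  [0,0,0,0,0.3],
  [0,0,0,0,0.5],
  [0,0,0,0,0.7],
  [0,0,0,0,0.7],
])

```text
time_s: 44.72
tcp_pos: [503.7, -32.3, 47.8]
tcp_rot: [3.142, 0.0, -3.072]
ft_force: [0.1, 0.0, 0.5]
grip_width: 60.0
gripper_force: 0.0
```

Call:
play_rows([
  [0,0,-0.1,0,0.7],
  [0,0,-0.4,0,0.7],
  [0,0,-0.77,0,0.7],
  [0,0,-0.77,0,0.7],
  [0,0,-0.77,0,0.7],
])

```text
time_s: 45.35
tcp_pos: [503.4, -32.2, 164.0]
tcp_rot: [-3.142, 0.001, -3.072]
ft_force: [-0.0, 0.3, -1.4]
grip_width: 59.8
gripper_force: 0.0
```

```bash
python3 mat.py 448.3 349.6 162 184
```

```text
[503.35949502 -32.20544236 163.95455778] [-1.79995182e+02  3.66811973e-02 -1.76026225e+02]
Tblock 1084 (array([599.6,  15.5]), array([25.9, 51.7]), 85.0) 83.9
Tcyl 1700 (array([502.3, -32.8]), array([35.4, 35.2]), 48.4) 99.7
[ 1.8980e-01  2.5647e+00  1.2700e-02 -1.0000e-04]
```

Call:
play_rows([
  [0.064,0.855,0,0,0.7],
  [0.064,0.855,0,0,0.7],
  [0.064,0.855,0,0,0.7],
])

```text
time_s: 45.78
tcp_pos: [482.8, 98.3, 161.9]
tcp_rot: [3.14, -0.004, -3.067]
ft_force: [0.4, 0.0, -0.1]
grip_width: 59.7
gripper_force: 0.0
```

Call:
play_rows([
  [0.064,0.855,0,0,0.7],
  [0.064,0.855,0,0,0.7],
  [0.064,0.855,0,0,0.7],
])

```text
time_s: 46.15
tcp_pos: [465.6, 224.7, 162.3]
tcp_rot: [3.141, -0.002, -3.068]
ft_force: [-0.2, -0.3, 0.3]
grip_width: 59.6
gripper_force: 0.0
```

Call:
play_rows([
  [0.064,0.855,0,0,0.7],
  [0.064,0.855,0,0,0.7],
  [0.064,0.855,0,0,0.7],
  [0.064,0.855,0,0,0.7],
])

```text
time_s: 46.65
tcp_pos: [448.3, 347.9, 162.5]
tcp_rot: [-3.139, -0.002, -3.072]
ft_force: [-0.8, -0.7, 1.0]
grip_width: 59.6
gripper_force: 0.0
```

```bash
python3 mat.py 448.3 349.6 45 184
```

```text
[448.32310448 347.87638468 162.47271404] [-1.79859709e+02 -9.48366193e-02 -1.76029103e+02]
jack 898 (array([444.6, 349.8]), array([24.9, 25.4]), 61.3) 98.5
Tblock 281 (array([602.8,  23. ]), array([23.9, 57.1]), 66.4) 83.1
[-1.900e-03  1.340e-02  7.831e-01 -2.000e-04]
```

Call:
play_rows([
  [0,0.008,0.3,0,0.7],
  [0,0.008,0.6,0,0.7],
  [0,0.008,0.74,0,0.7],
  [0,0.008,0.775,0,0.7],
  [0,0.008,0.775,0,0.7],
])

```text
time_s: 47.32
tcp_pos: [448.9, 349.8, 47.7]
tcp_rot: [-3.142, 0.0, -3.074]
ft_force: [1.0, 0.1, 0.5]
grip_width: 59.5
gripper_force: 0.0
```

Call:
play_rows([
  [0,0,0,0,0.4],
  [0,0,0,0,0.2],
  [0,0,0,0,0.1],
  [0,0,0,0,0],
  [0,0,0,0,0],
])

```text
time_s: 47.95
tcp_pos: [449.0, 350.9, 48.7]
tcp_rot: [3.141, 0.003, -3.072]
ft_force: [0.4, -3.1, 6.4]
grip_width: 30.5
gripper_force: 59.3
```

Call:
play_rows([
  [0,0,-0.1,0,0],
  [0,0,-0.3,0,0],
  [0,0,-0.6,0,0],
  [0,0,-0.8,0,0],
  [0,0,-0.8,0,0],
])

```text
time_s: 48.58
tcp_pos: [449.4, 351.8, 170.0]
tcp_rot: [3.139, 0.005, -3.072]
ft_force: [-0.0, 0.5, -4.4]
grip_width: 30.5
gripper_force: 60.0
```

Call:
play_rows([
  [-0.015,-0.15,0,0,0],
  [-0.04,-0.4,0,0,0],
  [-0.07,-0.7,0,0,0],
  [-0.1,-1,0,0,0],
])

```text
time_s: 49.08
tcp_pos: [472.1, 200.7, 165.2]
tcp_rot: [-3.141, -0.004, -3.071]
ft_force: [0.7, -0.7, -3.6]
grip_width: 30.1
gripper_force: 60.1
```

Call:
play_rows([
  [-0.03,-0.3,0,0,0],
  [-0.07,-0.65,0,0,0],
  [-0.09,-0.9,0,0,0],
  [-0.1,-1,0,0,0],
  [-0.1,-1,0,0,0],
])

```text
time_s: 49.7
tcp_pos: [498.1, 53.4, 166.1]
tcp_rot: [3.14, -0.002, -3.074]
ft_force: [0.2, -0.9, -4.0]
grip_width: 30.5
gripper_force: 60.3
```

Call:
play_rows([
  [0,0,0.3,0,0],
  [0,0,0.6,0,0],
  [0,0,0.71,0,0],
  [0,0,0.74,0,0],
  [0,0,0.74,0,0],
])

```text
time_s: 50.32
tcp_pos: [499.0, 54.5, 56.4]
tcp_rot: [3.141, 0.0, -3.071]
ft_force: [-0.3, -0.1, -4.3]
grip_width: 30.4
gripper_force: 60.2
```

Contact is expected near z ≈ 53.

Call:
play_rows([
  [0,-0.012,0,0,0],
  [0,-0.012,0.01,0,0],
  [0,-0.012,0.02,0,0],
  [0,-0.012,0.024,0,0],
  [0,-0.012,0.024,0,0],
])

```text
time_s: 50.95
tcp_pos: [499.4, 51.7, 53.7]
tcp_rot: [-3.142, 0.001, -3.072]
ft_force: [-2.7, 0.1, 5.1]
grip_width: 30.5
gripper_force: 61.5
```

Call:
play_rows([
  [0,0,0.004,0,0],
  [0,0,0.004,0,0],
])

```text
time_s: 51.2
tcp_pos: [499.4, 51.7, 53.7]
tcp_rot: [-3.141, 0.002, -3.072]
ft_force: [-2.4, -0.6, 9.4]
grip_width: 30.5
gripper_force: 61.9
```

Call:
play_rows([
  [0,0,0,0,0.3],
  [0,0,0,0,0.5],
  [0,0,0,0,0.7],
  [0,0,0,0,0.7],
])

```text
time_s: 51.7
tcp_pos: [499.1, 51.8, 52.0]
tcp_rot: [3.142, 0.0, -3.072]
ft_force: [-0.1, 0.4, -0.2]
grip_width: 59.8
gripper_force: 0.0
```

Call:
play_rows([
  [0,0,-0.1,0,0.7],
  [0,0,-0.4,0,0.7],
  [0,0,-0.8,0,0.7],
  [0,0,-1,0,0.7],
  [0,0,-1,0,0.7],
])

```text
time_s: 52.32
tcp_pos: [500.8, 51.7, 204.6]
tcp_rot: [-3.141, 0.006, -3.072]
ft_force: [-0.1, -0.9, -0.5]
grip_width: 59.7
gripper_force: 0.0
```

Call:
play_rows([
  [0,0,-0.25,0,0.7],
  [0,0,-0.25,0,0.7],
  [0,0,-0.25,0,0.7],
  [0,0,-0.25,0,0.7],
])

```text
time_s: 52.82
tcp_pos: [498.0, 51.8, 237.8]
tcp_rot: [3.141, -0.003, -3.072]
ft_force: [0.1, -0.9, 0.2]
grip_width: 59.7
gripper_force: 0.0
```

```bash
python3 mat.py 500 53 230 184; python3 chk.py | grep -v vee; ls pics|tail -3
```

```text
[497.98983808  51.79115749 237.78455488] [ 179.97581384   -0.19667773 -176.02756653]
Tblock 829 (array([600.,  16.]), array([26., 52.]), 84.8) 83.8
Tcyl 921 (array([502.2, -32.1]), array([35.1, 34.5]), 1.0) 99.6
Tjack 540 (array([494.7,  50.9]), array([24.4, 25.5]), 1.1) 103.4
[-0.0141  0.0071  0.0519 -0.0002]
[498.17506637  51.7614346  238.00853051] [ 1.79978906e+02 -1.70415563e-01 -1.76030583e+02]
scene end 52 a -81.9220368259129 -58.170666484198996 b -8.28891776129641 9.331571587597407 zmax 83.55516096860352
scene end 33 a 58.41416281958709 79.81139406780132 b 3.6551996987624764 9.622388370689546 zmax 82.83326808445197
 mid b -9.263992606643223 12.426235886678292 z 87.60244279865101
side end 113 a -80.8099194054853 -58.51330806205266 b -9.120118987076696 7.877149487235171 zmax 86.72697121815759
side end 80 a 58.20173841699198 81.18727254294981 b -8.59034500899247 9.081924647105064 zmax 86.13827596717044
 mid b -12.742050306256772 11.411266740767905 z 90.26548234479002
wrist end 201 a -83.36480162055557 -58.01011934644605 b -9.435792070580618 9.445051162424122 zmax 83.51952443934789
wrist end 105 a 58.034903392666656 76.9638918786889 b -4.80563799143993 10.227288415168234 zmax 82.8279982531455
 mid b -8.682995287443404 12.598830841480682 z 87.22735948013643
wrist0.png
wrist7.png
wrist8.png
```

View pics/side8.png

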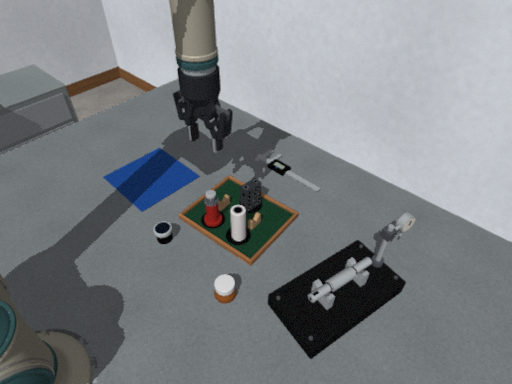

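View pics/wrist8.png

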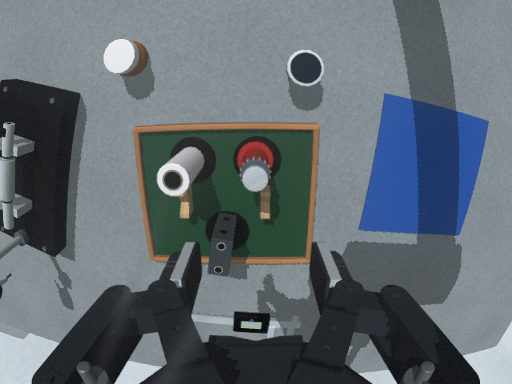

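The views show the jack (257,165), cylinder (180,170) and block (222,245) standing on their stands. From the same wrist viewpoint as at the start they are within about 3 mm of their starting places. The shaft is seated in the rests and the bystanders are untouched. I'm handing the job in.

```bash
python3 -c "
from station import manip
print(manip.finish_job())"
```

```text
the job is handed in; nothing more can be done
None
```

The job is handed in: the shaft is seated in both vee rests with its thick middle clear of both, and the jack, cylinder and block are upright on their own stands within about 3 mm of where they started; the hand-in call returned no verdict.

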